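# Dispense one dip pot and slide it onto the portion scale

## Task

Spot-check a dip portion: press the red plunger of the dip-pot dispenser all the way down, once, and let it spring back up, so that a single sealed pot comes out onto the ledge. Then, with the fingertips and without picking it up or tipping it over, nudge that pot sideways off the ledge onto the scale, so that it stands by itself near the middle of the scale's pan. The other pots stay in the magazine, and the scale and the sealed meal tray beside the dispenser stay where they are.

Things in the scene. Friction and masses are not known exactly. Their poses are not given: they have to be found in the camera images.
- dispenser: Dip-pot dispenser, fixed. Origin on the table under the middle of the magazine; x points from the outlet (-x) to the plunger (+x), z up. Magazine x -32 to +32 mm, y +-33 mm, walls up to 130 mm above the table, pots showing through clear sides, outlet 33 mm high in front. Behind it a grey housing with a crank on each side, x +32 to +124 mm, y +-38 mm, up to 145 mm above the table.
- plunger (a joint): Vertical spring plunger: 0 = up (rest), 0.033 m = fully down against its rigid stop. About 6 N starts it and 13 N holds it at the bottom, plus up to 7 N for pushing out the pot, so some 20 N reaches the stop; a press that ends 6 mm or more above the stop is not a full one. Released, it springs back up by itself in under a second.
- plunger_top (a point): Middle of the top of the plunger's red mushroom knob (38 mm across, 14 mm thick); at rest 192 mm above the table, at x = +99.5 mm, y = 0 of the dispenser. It goes down with the plunger.
- ejector (a joint): White pusher under the stack: 0 = back (rest), 0.076 m = fully forward, towards -x of the dispenser. The plunger drives it, 2.3 mm for each 1 mm; it pushes the lowest pot out onto the ledge and carries the others meanwhile; when it goes back they drop by one pot.
- follower (a joint): Dark round steel weight with a small black knob, 51 mm across, 0.22 kg, riding on top of the stack in the magazine to keep it level: 0 at the start, on three pots (its knob's top 149 mm above the table); 0.026 m when it has sunk by one pot. It needs no handling.
- ledge (a point): Point on the dispenser's flat steel ledge, 46.5 mm above the table, at x = -71 mm, y = 0 of the dispenser (same axes): where the ejected pot comes to stand, up to 14 mm nearer the magazine if the press stops a little short. The ledge is 80 mm wide in y, open on both sides; it begins under the magazine and ends at a lip 7 mm high, 34 mm from this point towards -x.
- pot_0: Lowest of three equal sealed dip pots in the magazine, the one that comes out: plain round tub, orange-brown with white rim and silver foil lid, 51 mm in diameter, straight sides, 26 mm tall, about 50 g, slippery on the steel. Origin at the centre of its underside, z up.
- pot_1: Second pot of the stack, same shape; origin at the centre of its underside. It drops to the magazine floor when the ejector goes back.
- pot_2: Top pot of the stack, same shape; origin at the centre of its underside.
- scale: White portion scale, 230 x 192 x 45 mm, fixed, standing beside the ledge, either on its +y or its -y side (it varies), turned as the dispenser is. Origin on the table under its middle; x away from its display and keys; its body is 34 mm high.
- pan (a point): Centre of the top of the scale's flat pan, 45 mm above the table; the pan measures 140 mm in x by 160 mm in y of the scale, without a rim. It lies level with the ledge, 1.5 mm lower, behind a gap of about 4 mm: the point is 124 mm sideways of the point ledge.
- sealed_tray: Sealed oval foil meal tray, 149 x 121 x 51 mm, loose, 0.25 kg, standing on the other side of the ledge than the scale, its near edge about 64 mm from the middle of the ledge. Origin at the centre of its underside.

How it is judged:
On the way, in this order (a step that is already met when the one before it is completed fails the run):
1. the plunger has been pressed right down (27.5 mm or more of its 33) and one pot stands outside on the ledge, the next still in the magazine (value of joint plunger above 0.0275 m and x of pot_0 in the frame of ledge below 0.015 m and x of pot_1 in the frame of dispenser above -0.012 m), for 0.05 s.
2. the plunger has come back up and the next pot has dropped into place, the first pot still on the ledge (value of joint plunger below 0.003 m and z of pot_1 in the frame of ledge below 0.004 m and horizontal distance between pot_0 and ledge below 0.03 m), for 0.1 s.
At the end, for the whole second after the job is handed in: The ejected pot stands upright (within 6 degrees), at rest and by itself on the scale's pan, its axis within 45 mm of the pan's centre; the plunger is up (within 3 mm); the other two pots are in the magazine, the lower one down on its floor; the sealed tray is within 20 mm of where it was (horizontal distance between pot_0 and pan below 0.045 m and z of pot_0 in the frame of pan between -0.003 and 0.003 m and angle between pot_0's own z axis and vertical below 0.1 rad and contact force between pot_0 and scale above 0.2 N and linear speed of pot_0 below 0.02 m/s and value of joint plunger below 0.003 m and z of pot_1 in the frame of ledge below 0.004 m and horizontal distance between each of pot_1, pot_2 and dispenser below 0.012 m and distance of sealed_tray from where it was at the start of the episode below 0.02 m); the robot touches nothing.
It fails at once if the ejected pot is picked up (more than 12 mm above the ledge) (z of pot_0 in the frame of ledge above 0.012 m).
It fails at once if the ejected pot is tipped over or falls off the ledge or pan (angle between pot_0's own z axis and vertical above 0.6 rad or z of pot_0 in the frame of ledge below -0.012 m).
It fails at once if a second pot is pushed out of the magazine or lifted in it (x of any of pot_1, pot_2 in the frame of dispenser below -0.018 m or z of pot_1 in the frame of ledge above 0.04 m or z of pot_2 in the frame of ledge above 0.066 m).
It fails at once if the plunger is let up with the pot only part of the way out, so that a second press would be needed (value of joint plunger below 0.003 m and x of pot_0 in the frame of dispenser below -0.015 m and x of pot_0 in the frame of ledge above 0.019 m and y of pot_0 in the frame of ledge between -0.025 and 0.025 m).
It fails at once if the sealed meal tray is shoved more than 20 mm (distance of sealed_tray from where it was at the start of the episode above 0.02 m).
It also fails if it takes over 48 s, if anything falls off the work surface, if the arm or the gripper's body presses on something with over 40 N, if the wrist force passes 120 N, or if a joint passes its speed limit or range.

## Robot

A 7-joint arm with a two-finger parallel gripper is mounted at the origin on the work surface; the furniture and walls round the work are solid. World frame = base frame: x ahead of the robot, y to its left, z up, the work surface at z = 0. Lengths are in m, angles in rad, forces in N, time in s.
With the tool pointing down it reaches from about 0.425 to 0.925 m from the base axis. Payload 6.8 kg.
Tool frame: the origin (TCP) lies on the centre line of the jaws, within the pads' length; the fingertips stand 25 mm ahead of it and the grasp point (between the pads) lies 6 mm ahead of it; z points along the fingers, y is the direction in which the jaws open and shut (so a half turn about z gives the same grasp; the last joint's range is limited). The gripper opens to 85 mm and grips with 20 to 120 N. Pads are 22 mm wide; open, the fingers measure 114 mm over their backs; the gripper's body (76 mm by 85 mm) begins 54 mm behind the grasp point. The pads swing forward as they close: fully open they stand 13 mm farther back than shut.
Start: joints at [1.145, 0.477, 0.022, 1.555, -0.011, 1.109, -0.083], TCP at [0.211, -0.641, 0.256] pointing down, gripper open.
Joint ranges: [-2.96, 2.96], [-0.34, 2.1], [-1.41, 1.46], [0.24, 2.44], [-1.37, 4.51], [0.17, 1.92], [-2.96, 2.96]. Speed limits (rad/s): [2.39, 2.39, 3.14, 3.14, 3.14, 3.14, 3.14].

## Interface

Orientations are given as a unit quaternion [w, x, y, z].
In Python, from station import status, cams, order, models gives the robot as it stands.
- The arm moves only by the tool move_arm, never from a script. Its argument "steps" is one flat list of numbers, 7 for each row, row after row: the gripper's target within -1 to 1 (fully open at 1, half-way at 0, shut at -1), then the shift along the world's x, y, z in cm, then the turn, a rotation vector about the world's x, y, z in degrees. A call has 1 to 8 rows; each row shifts and turns the commanded pose from where the row before left it; what a row does not reach is not made up. A row lasts 1/10 s, in which the tool goes at most 50 mm and 8.59 degrees, less where a joint would pass 70% of its speed; a pose out of reach is approached as far as the arm can. A call with a gripper value outside its range is refused whole. The fingers move at their own pace and stop on an object; "newtons" is the grip in N (left out, the last holds). Time passes only in rows, so rows that do not move let the fingers close. It gives the time, the measured TCP pose, the force and the opening at its end, in the units of the state.
- status.get_obs(): the state, without advancing time (a new reading comes with each control period).
- cams.read_camera(name): name is "scene" or "top" or "wrist"; returns a dict with "pixels" (420x560x3 uint8, red, green, blue), "mtx" (3x3 intrinsics, pixels), "T" (4x4, takes a point from camera to world coordinates); the wrist camera has in their place "T_tool_cam" (4x4, takes a point from camera to tool coordinates, whose origin is the TCP and whose axes are the flange's). Camera axes: x right, y down, z forward; pixel columns grow to the right and rows downward; lengths in m; the calibration is good to about 2 mm. A picture is of the moment at which its call begins: read the wrist's pose just before it. There is no depth.
- order.hand_in(): hands the job in, once; it reports no verdict.
Trained networks look in the newest picture that a camera, given by its name, has taken for a name from the list of things; names that differ only in an ending like _2 or _b are one class to them, and where a whole thing is asked for, a point or a joint stands for the part that bears it (a point fixed in the world has none). Each returns a list of dicts, best first, with "score" (0 to 1); they miss things now and then, are a little off and sometimes report something else, mostly with a low value. They report only what shows in the picture. A call takes as long as a camera call.
- models.silhouettes(camera, query): "region" (420x560 bool, what is visible of it) and "box" ([centre column, centre row, width, height] in pixels, round what is visible of it).
- models.place_of(camera, query): "position" ([row, column] in pixels: a listed point, or the origin of a listed thing).
The state is a dict: "t": time; "q": joint angles; "joint_vel": joint speeds; "joint_torque": joint torques, N m; "eef_pos": TCP position; "tool_rot": TCP orientation; "contact_force": force on the tool from outside, world axes, zero at the start; "torque": the same for the moment, N m; "gripper_width": opening from 0.0 (shut) to 1.0 (fully open).
Only numpy, scipy, OpenCV 4.12 (cv2) and the standard library are available. Lean on these libraries where they do the work, as an engineer would, in place of code of your own. Each camera call takes 0.05 s, during which the arm holds its last target.

## Working session

There is one attempt and no reset: what is moved stays moved. The work goes in short steps, Python scripts to look and compute and a tool call to move; the robot and the scene stay as the last step left them, time stands still between calls to the robot, and variables do not carry over. Pictures are saved under pics/ and viewed, and the job is handed in when it is done.

Besides the shell and the picture viewer there is one more tool, called as name(argument=value, ...) on one line, values as JSON. move_arm: Moves the arm, as the interface text tells. Its arguments: {"type":"object","properties":{"steps":{"type":"array"},"newtons":{"type":"number"}},"required":["steps"]}

```bash
ls; mkdir -p pics
cat > h.py <<'E'
import numpy as np,cv2
from station import status,cams,order,models
def save(n,f):
    r=cams.read_camera(n); cv2.imwrite('pics/'+f,r['pixels'][:,:,::-1]); return r
def ray(r,u,v,z):
    K=np.array(r['mtx']);T=np.array(r['T'])
    d=T[:3,:3]@np.linalg.solve(K,[u,v,1]);o=T[:3,3]
    return o+d*(z-o[2])/d[2]
def proj(r,p):
    K=np.array(r['mtx']);T=np.array(r['T'])
    c=T[:3,:3].T@(np.array(p)-T[:3,3]);c=K@c;return c[:2]/c[2]
E
python3 - <<'E'
from h import *
o=status.get_obs();print({k:np.round(v,3) for k,v in o.items()})
for n in ['scene','top']:
    r=save(n,n+'0.png')
    print(n,np.round(r['T'],3).tolist(),np.round(r['mtx'],1).tolist())
    for q,z in [('plunger_top',.192),('ledge',.0465),('pan',.045),('scale',0),('dispenser',0),('sealed_tray',0),('pot_0',.0465),('follower',.14)]:
        for d in models.place_of(n,q)[:2]:
            v,u=d['position'];print(n,q,round(d['score'],2),round(u),round(v),ray(r,u,v,z).round(3))
E
```

```text
pics
{'t': np.float64(0.0), 'q': array([ 1.145,  0.478,  0.022,  1.556, -0.011,  1.109, -0.083]), 'joint_vel': array([ 0.002,  0.002, -0.   ,  0.001,  0.   ,  0.001,  0.001]), 'joint_torque': array([-0.0000e+00, -5.9645e+01,  1.6080e+00, -2.8119e+01,  1.3000e-02,
        9.0000e-03,  0.0000e+00]), 'eef_pos': array([ 0.211, -0.641,  0.255]), 'tool_rot': array([-0.001,  0.987,  0.158, -0.   ]), 'contact_force': array([0.148, 0.674, 0.331]), 'torque': array([-0.017,  0.025, -0.043]), 'gripper_width': np.float64(1.002)}
scene [[-0.461, -0.628, 0.627, 0.0], [-0.887, 0.322, -0.33, 0.122], [0.006, -0.708, -0.706, 0.717], [0.0, 0.0, 0.0, 1.0]] [[379.5, 0.0, 278.9], [0.0, 379.5, 215.2], [0.0, 0.0, 1.0]]
scene plunger_top 0.56 250 164 [ 0.64  -0.142  0.192]
scene ledge 0.98 286 259 [ 0.464 -0.142  0.046]
scene pan 0.71 271 219 [ 0.594 -0.168  0.045]
scene pan 0.6 330 239 [ 0.471 -0.263  0.045]
scene scale 0.61 337 262 [ 0.434 -0.264  0.   ]
scene scale 0.4 287 260 [ 0.493 -0.161  0.   ]
scene dispenser 0.75 275 248 [ 0.54  -0.153  0.   ]
scene sealed_tray 0.58 241 303 [ 0.434 -0.016  0.   ]
scene pot_0 0.66 274 236 [ 0.539 -0.149  0.046]
scene pot_0 0.59 269 220 [ 0.59  -0.161  0.046]Traceback (most recent call last):
  File "<stdin>", line 7, in <module>
ValueError: it knows: dispenser, ledge, pan, plunger_top, pot, scale, sealed_tray
```

Run:
```python
from h import *
for n in ['top']:
    r=save(n,n+'1.png')
    print(n,np.round(r['T'],3).tolist(),np.round(r['mtx'],1).tolist())
    for q,z in [('plunger_top',.192),('ledge',.0465),('pan',.045),('scale',0),('dispenser',0),('sealed_tray',0)]:
        for d in models.place_of(n,q)[:2]:
            v,u=d['position'];print(n,q,round(d['score'],2),round(u),round(v),ray(r,u,v,z).round(3))
```

```text
top [[0.021, -0.997, 0.072, 0.465], [-1.0, -0.022, -0.005, -0.126], [0.007, -0.072, -0.997, 0.973], [0.0, 0.0, 0.0, 1.0]] [[385.8, 0.0, 277.3], [0.0, 385.8, 207.1], [0.0, 0.0, 1.0]]
top plunger_top 0.61 287 150 [ 0.64  -0.147  0.192]
top ledge 0.72 279 233 [ 0.469 -0.136  0.046]
top pan 0.94 333 236 [ 0.465 -0.266  0.045]
top scale 0.93 332 247 [ 0.438 -0.27   0.   ]
top dispenser 0.93 284 207 [ 0.537 -0.148  0.   ]
top sealed_tray 0.91 236 247 [ 0.432 -0.031  0.   ]
```

View pics/scene0.png

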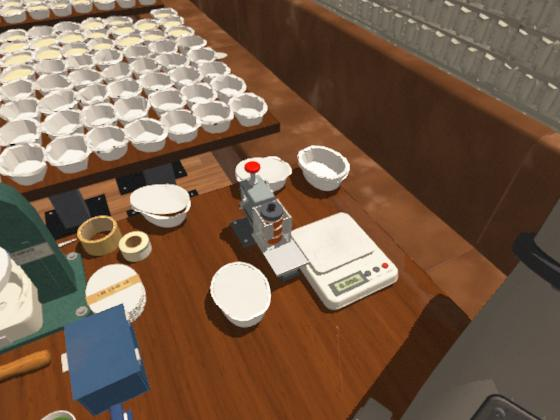

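View pics/top1.png

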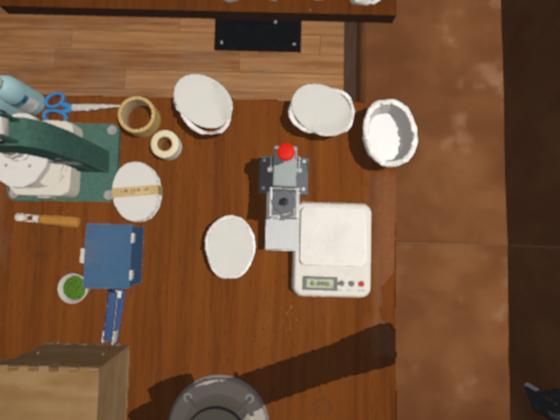

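The arm's view is clear. The scale is on the −y side and the tray on +y. Next I'll refine the knob position and the yaw.

Run:
```python
from h import *
from scipy.optimize import least_squares
R={}
obs=[]
for n in ['scene','top']:
    r=save(n,n+'2.png');R[n]=r
    im=r['pixels'];hsv=cv2.cvtColor(im,cv2.COLOR_RGB2HSV)
    m=((hsv[...,0]<6)|(hsv[...,0]>174))&(hsv[...,1]>190)&(hsv[...,2]>120)
    nl,l,s,c=cv2.connectedComponentsWithStats(m.astype(np.uint8))
    for i in range(1,nl):
        if s[i,4]>30: print(n,s[i],c[i])
    d=models.silhouettes(n,'scale')
    for k in d[:1]:
        reg=k['region'].astype(np.uint8);cs=max(cv2.findContours(reg,0,2)[0],key=cv2.contourArea);print('scale',k['score'],cv2.minAreaRect(cs))
        b=cv2.boxPoints(cv2.minAreaRect(cs));print([ray(r,u,v,.034).round(3).tolist() for u,v in b])
    x,y,w,h=(230,120,160,200)
    if n=='scene': x,y,w,h=(200,140,210,180)
    cv2.imwrite(f'pics/{n}z.png',cv2.resize(im[y:y+h,x:x+w,::-1],None,fx=3,fy=3,interpolation=2))
```

```text
scene [245 162  15  11 131] [251.98473282 166.77099237]
scale 0.9 ((342.10003662109375, 256.70001220703125), (92.57321166992188, 87.20664978027344), 63.43495178222656)
[[0.543, -0.174, 0.034], [0.572, -0.427, 0.034], [0.31, -0.346, 0.034], [0.307, -0.144, 0.034]]
top [278 143  16  17 218] [285.44495413 151.2293578 ]
scale 0.96 ((331.8321228027344, 249.71170043945312), (78.32275390625, 93.34429931640625), 1.5481576919555664)
[[0.321, -0.169, 0.034], [0.546, -0.171, 0.034], [0.545, -0.363, 0.034], [0.32, -0.358, 0.034]]
```

View pics/topz.png

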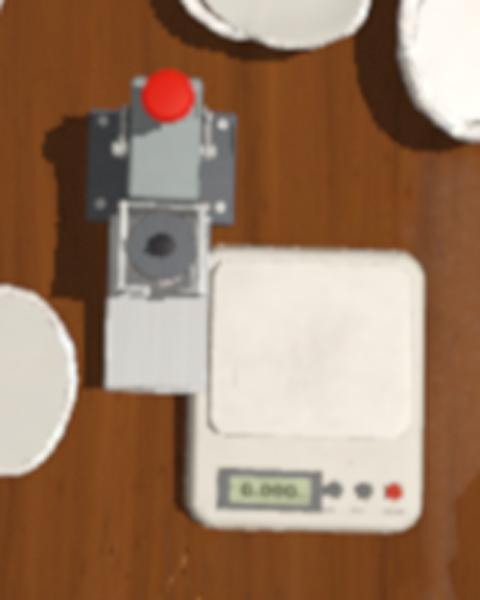

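View pics/scenez.png

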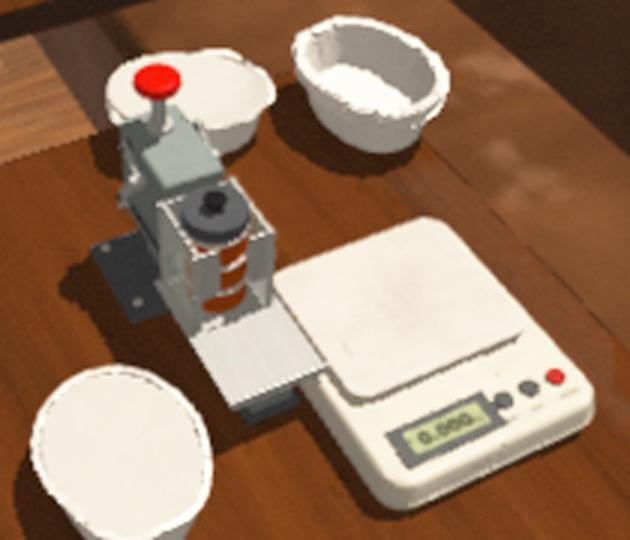

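Run:
```python
from h import *
r=cams.read_camera('top');s=cams.read_camera('scene')
f=lambda x,y,z:ray(r,230+x/3-.33,120+y/3-.33,z).round(4)
print('knob top',ray(r,285.6,151.3,.187),'scene',ray(s,252,166.5,.187))
for n,p,z in [('panTL',(210,260),.045),('panTR',(411,260),.045),('panBL',(208,436),.045),('panBR',(411,438),.045),('ledL',(106,297),.0465),('ledBL',(104,390),.0465),('ledBR',(207,391),.0535),('tray right',(77,375),.051),('follow',(161,244),.146),('plateTL',(88,110),.0),('plateBL',(86,220),.0),('plateTR',(236,114),0),('plateBR',(234,224),0)]:
    print(n,f(*p,z))
```

```text
knob top [ 0.63790075 -0.14481903  0.187     ] scene [ 0.63747672 -0.14387984  0.187     ]
panTL [ 0.5353 -0.1849  0.045 ]
panTR [ 0.5388 -0.3468  0.045 ]
panBL [ 0.3948 -0.1857  0.045 ]
panBR [ 0.3966 -0.3474  0.045 ]
ledL [ 0.5036 -0.102   0.0465]
ledBL [ 0.4296 -0.1021  0.0465]
ledBR [ 0.4308 -0.1837  0.0535]
tray right [ 0.4411 -0.0806  0.051 ]
follow [ 0.5384 -0.1431  0.146 ]
plateTL [ 0.6643 -0.0817  0.    ]
plateBL [ 0.5703 -0.0823  0.    ]
plateTR [ 0.6638 -0.2077  0.    ]
plateBR [ 0.5696 -0.2075  0.    ]
```

move_arm(steps=[-1,2.67,3.1,0,0,0,4.5,-1,2.67,3.1,0,0,0,4.5,-1,2.67,3.1,0,0,0,4.5,-1,2.67,3.1,0,0,0,4.5,-1,2.67,3.1,0,0,0,4.5,-1,2.67,3.1,0,0,0,4.5,-1,2.67,3.1,0,0,0,4.5,-1,2.67,3.1,0,0,0,4.5], newtons=40)

```text
t: 1.85
eef_pos: [0.4254, -0.392, 0.2566]
tool_rot: [0.0, 0.889, 0.457, 0.0]
contact_force: [0.6, -1.0, -0.2]
gripper_width: 0.003
```

move_arm(steps=[-1,2.67,3.1,0,0,0,4.5,-1,2.67,3.1,0,0,0,4.5,-1,2.67,3.1,0,0,0,4.5,-1,2.67,3.1,0,0,0,4.5,-1,2.67,3.1,0,0,0,4.5,-1,2.67,3.1,0,0,0,4.5,-1,2.67,3.1,0,0,0,4.5,-1,2.67,3.1,0,0,0,4.5])

```text
t: 2.65
eef_pos: [0.6391, -0.1441, 0.2565]
tool_rot: [0.0, 0.705, 0.709, 0.0]
contact_force: [-0.1, -0.1, 1.4]
gripper_width: 0.002
```

Run:
```python
from h import *
o=status.get_obs();print({k:np.round(v,3).tolist() for k,v in o.items() if k!='joint_torque'})
r=save('scene','s3.png');im=r['pixels']
cv2.imwrite('pics/s3z.png',cv2.resize(im[120:300,180:390,::-1],None,fx=3,fy=3,interpolation=2))
w=save('wrist','w3.png')
```

```text
{'t': 2.65, 'q': [0.43, 0.479, -0.426, 1.582, 0.213, 1.126, -0.038], 'joint_vel': [-0.481, 0.336, -0.19, -0.48, 0.208, 0.203, 0.123], 'eef_pos': [0.639, -0.144, 0.256], 'tool_rot': [0.0, 0.705, 0.709, 0.0], 'contact_force': [-0.088, -0.133, 1.426], 'torque': [-0.012, -0.027, -0.062], 'gripper_width': 0.002}
```

View pics/s3z.png

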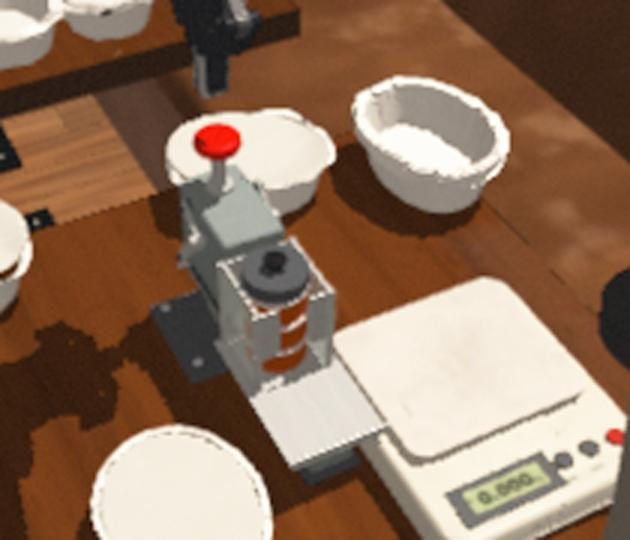

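View pics/w3.png

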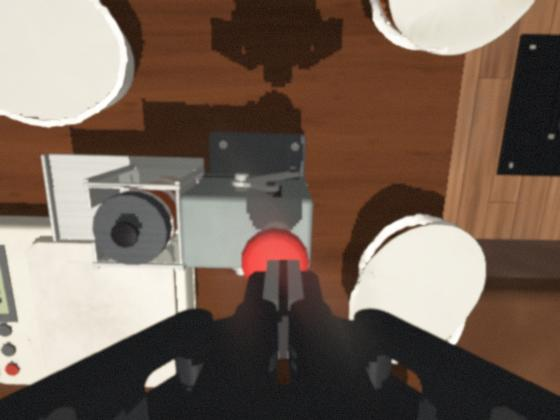

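move_arm(steps=[-1,0,0,-1.5,0,0,0,-1,0,0,-1.5,0,0,0,-1,0,0,-0.7,0,0,0,-1,0,0,-0.3,0,0,0,-1,0,0,-0.3,0,0,0,-1,0,0,-0.3,0,0,0])

```text
t: 3.35
eef_pos: [0.6364, -0.1469, 0.2111]
tool_rot: [-0.0, 0.707, 0.708, -0.002]
contact_force: [-9.0, -1.2, 11.8]
gripper_width: -0.002
```

move_arm(steps=[-1,0,0,-0.3,0,0,0,-1,0,0,-0.3,0,0,0,-1,0,0,-0.3,0,0,0])

```text
t: 3.65
eef_pos: [0.6364, -0.147, 0.2027]
tool_rot: [-0.0, 0.707, 0.708, -0.002]
contact_force: [-9.6, -0.9, 12.9]
gripper_width: -0.003
```

Run:
```python
from h import *
r=save('scene','s4.png');im=r['pixels']
cv2.imwrite('pics/s4z.png',cv2.resize(im[120:300,180:390,::-1],None,fx=3,fy=3,interpolation=2))
```

```text
(no output)
```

View pics/s4z.png

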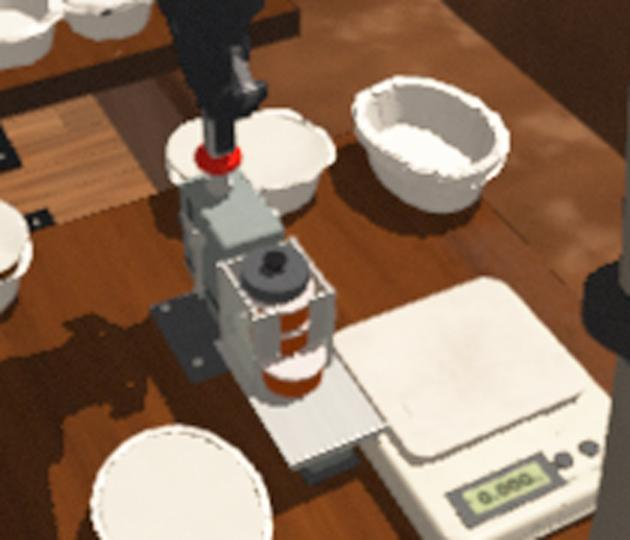

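move_arm(steps=[-1,0,0,-0.3,0,0,0,-1,0,0,-0.3,0,0,0,-1,0,0,-0.3,0,0,0,-1,0,0,-0.3,0,0,0,-1,0,0,-0.2,0,0,0,-1,0,0,-0.2,0,0,0])

```text
t: 4.3
eef_pos: [0.6365, -0.1469, 0.1869]
tool_rot: [-0.0, 0.707, 0.708, -0.002]
contact_force: [-9.2, -0.9, 14.6]
gripper_width: -0.002
```

move_arm(steps=[-1,0,0,-0.2,0,0,0,-1,0,0,-0.1,0,0,0,-1,0,0,-0.1,0,0,0])

```text
t: 4.6
eef_pos: [0.6366, -0.1469, 0.184]
tool_rot: [-0.0, 0.707, 0.708, -0.002]
contact_force: [-13.4, -0.6, 27.0]
gripper_width: -0.003
```

Run:
```python
from h import *
print(status.get_obs()['eef_pos'],status.get_obs()['contact_force'])
r=save('scene','s5.png');im=r['pixels']
cv2.imwrite('pics/s5z.png',cv2.resize(im[120:300,180:390,::-1],None,fx=3,fy=3,interpolation=2))
r=save('top','t5.png');print([ (d['score'],d['position'],ray(r,d['position'][1],d['position'][0],.0465)) for d in models.place_of('top','pot')])
```

```text
[ 0.63659413 -0.14694685  0.184031  ] [-13.44649379  -0.55398476  26.95418634]
[]
```

View pics/s5z.png

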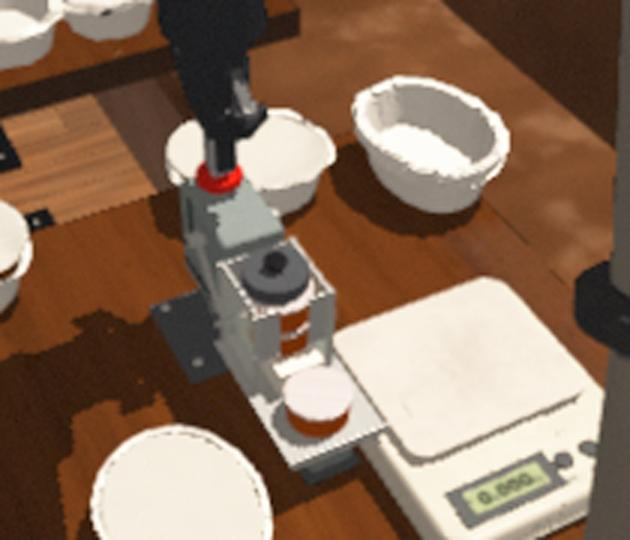

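The plunger is on its stop: force jumped to 27 N at exactly 33 mm of travel. The pot is out on the ledge at about crop (318,400). Releasing.

move_arm(steps=[-1,0,0,0.8,0,0,0,-1,0,0,1.0,0,0,0,-1,0,0,1.2,0,0,0,-1,0,0,2,0,0,0,-1,0,0,2,0,0,0,-0.5,0,0,1,0,0,0,-0.5,0,0,0,0,0,0])

```text
t: 5.45
eef_pos: [0.6391, -0.1452, 0.2631]
tool_rot: [0.001, 0.706, 0.708, 0.001]
contact_force: [-0.3, -0.0, -0.6]
gripper_width: 0.248
```

Run:
```python
from h import *
o=status.get_obs();print(o['eef_pos'],o['contact_force'],o['gripper_width'])
r=save('scene','s6.png');im=r['pixels']
cv2.imwrite('pics/s6z.png',cv2.resize(im[120:300,180:390,::-1],None,fx=3,fy=3,interpolation=2))
for d in models.silhouettes('scene','pot')[:3]: print(d['score'],d['box'])
r=save('top','t6.png');im=r['pixels']
cv2.imwrite('pics/t6z.png',cv2.resize(im[120:320,200:390,::-1],None,fx=3,fy=3,interpolation=2))
for d in models.silhouettes('top','pot')[:3]: print(d['score'],d['box'])
```

```text
[ 0.63914922 -0.14524701  0.26313494] [-0.31263728 -0.03794653 -0.58446111] 0.247775143062107
0.78 [284.2, 252.3, 21.9, 24.8]
0.5 [232.2, 248.1, 48.9, 63.3]
```

View pics/s6z.png

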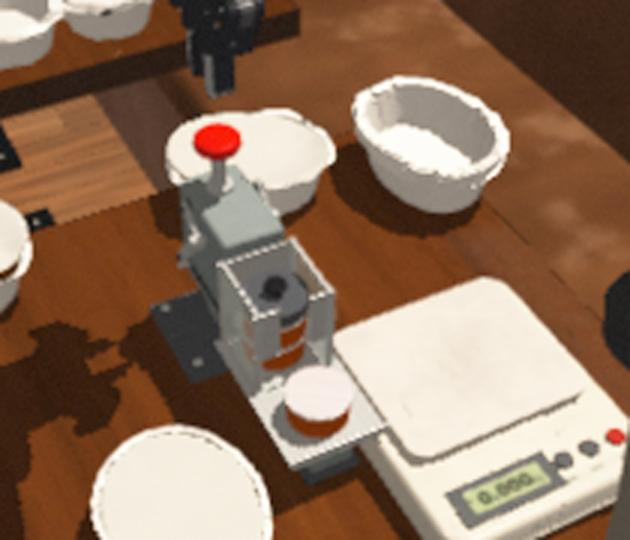

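View pics/t6z.png

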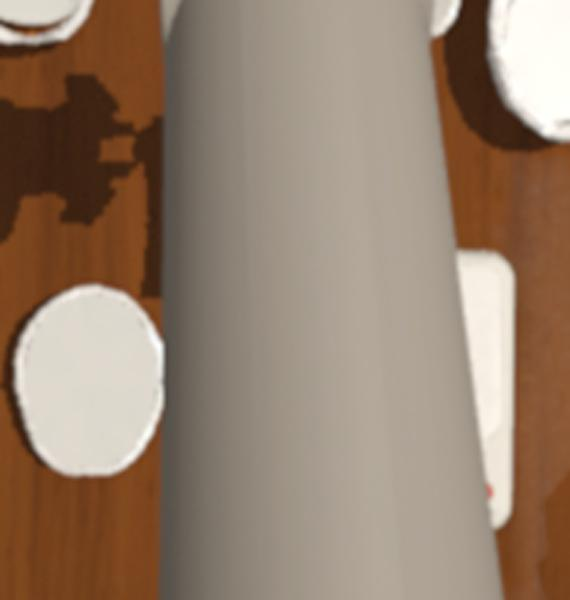

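Run:
```python
from h import *
r=cams.read_camera('scene')
print(ray(r,179.7+318/3,119.7+390/3,.0725))
```

```text
[ 0.46991845 -0.1432747   0.0725    ]
```

move_arm(steps=[-0.5,-2.19,0.56,0,0,-1.5,0,-0.5,-2.19,0.56,0,0,-1.5,0,-0.5,-2.19,0.56,0,0,-1.5,0,-0.5,-2.19,0.56,-1,0,-1.5,0,-0.5,-2.19,0.56,-1,0,-1.5,0,-0.5,-2.19,0.56,-1,0,-1.5,0,-0.5,-2.19,0.56,-2,0,-1.5,0,-0.5,-2.19,0.56,-2,0,-1.5,0])

```text
t: 6.5
eef_pos: [0.4618, -0.1002, 0.1905]
tool_rot: [0.074, 0.702, 0.704, 0.074]
contact_force: [-0.2, -0.3, 0.2]
gripper_width: 0.25
```

move_arm(steps=[-0.5,0,0,-2,0,0,0,-0.5,0,0,-2,0,0,0,-0.5,0,0,-2,0,0,0,-0.5,0,0,0,0,0,0,-0.5,0,0,0,0,0,0])

```text
t: 7.0
eef_pos: [0.4627, -0.1002, 0.1311]
tool_rot: [0.073, 0.702, 0.705, 0.074]
contact_force: [-1.0, -0.5, 1.3]
gripper_width: 0.25
```

Run:
```python
from h import *
o=status.get_obs();print({k:np.round(v,3).tolist() for k,v in o.items() if k!='joint_torque'})
r=save('scene','s7.png');im=r['pixels']
cv2.imwrite('pics/s7z.png',cv2.resize(im[120:320,180:390,::-1],None,fx=3,fy=3,interpolation=2))
save('wrist','w7.png')
```

```text
{'t': 7.0, 'q': [0.487, 0.282, -0.443, 2.249, 0.247, 0.44, -0.137], 'joint_vel': [0.009, -0.02, -0.008, -0.018, -0.002, -0.002, 0.002], 'eef_pos': [0.463, -0.1, 0.131], 'tool_rot': [0.073, 0.702, 0.705, 0.074], 'contact_force': [-1.009, -0.456, 1.293], 'torque': [0.017, 0.179, -0.019], 'gripper_width': 0.25}
```

View pics/s7z.png

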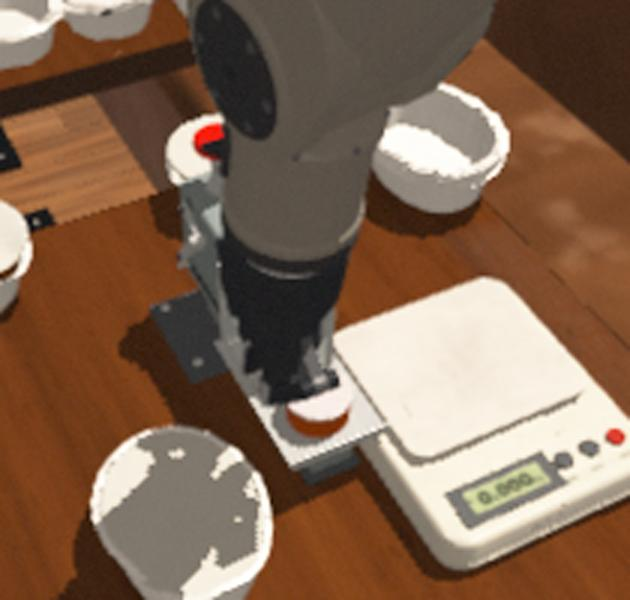

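View pics/w7.png

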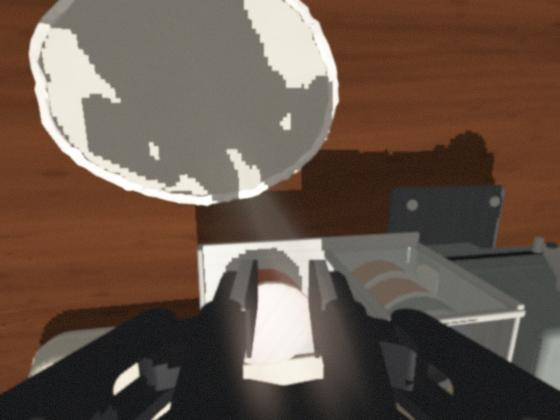

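Run:
```python
from h import *
from scipy.spatial.transform import Rotation as Ro
o=status.get_obs();w=cams.read_camera('wrist')
q=o['tool_rot'];T=np.eye(4);T[:3,:3]=Ro.from_quat([q[1],q[2],q[3],q[0]]).as_matrix();T[:3,3]=o['eef_pos']
Tc=np.array(w['T_tool_cam']);print(Tc.round(3).tolist())
r=dict(mtx=w['mtx'],T=T@Tc)
im=w['pixels'][:,:,::-1].copy()
P=lambda p:tuple(int(round(a)) for a in proj(r,p))
for a in np.linspace(0,6.28,60):
    cv2.circle(im,P([.469+.0255*np.cos(a),-.143+.0255*np.sin(a),.0725]),1,(0,255,0),-1)
    cv2.circle(im,P([.469+.0255*np.cos(a),-.143+.0255*np.sin(a),.0465]),1,(255,255,0),-1)
for s in(-1,1):
  for x in(-.011,.011):
    p=T@np.array([x,s*.0106,.022,1]);print(p.round(4));cv2.circle(im,P(p[:3]),3,(0,0,255),-1)
print('pot front edges',ray(r,250,248,.0465))
cv2.imwrite('pics/w8.png',im)
```

```text
[[-0.001, -0.964, -0.267, 0.068], [1.0, -0.001, -0.0, -0.001], [-0.0, -0.267, 0.964, -0.117], [0.0, 0.0, 0.0, 1.0]]
[ 0.4578 -0.1115  0.1084  1.    ]
[ 0.4578 -0.0895  0.1084  1.    ]
[ 0.4786 -0.1114  0.1128  1.    ]
[ 0.4785 -0.0894  0.1128  1.    ]
pot front edges [ 0.46122348 -0.1079786   0.0465    ]
```

View pics/w8.png

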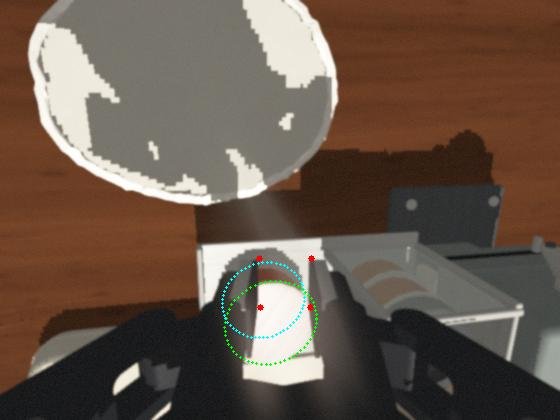

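move_arm(steps=[-0.5,0,0.3,-1.7,0,0,0,-0.5,0,0,-1.7,0,0,0,-0.5,0,0,-1.6,0,0,0,-0.5,0,0,0,0,0,0])

```text
t: 7.55
eef_pos: [0.4623, -0.0973, 0.0806]
tool_rot: [0.073, 0.702, 0.705, 0.073]
contact_force: [-0.0, 0.2, 0.4]
gripper_width: 0.254
```

Run:
```python
from h import *
o=status.get_obs();print({k:np.round(v,3).tolist() for k,v in o.items() if k!='joint_torque'})
r=save('scene','s9.png');im=r['pixels']
cv2.imwrite('pics/s9z.png',cv2.resize(im[120:320,180:390,::-1],None,fx=3,fy=3,interpolation=2))
save('wrist','w9.png')
```

```text
{'t': 7.55, 'q': [0.389, 0.375, -0.349, 2.286, 0.365, 0.312, -0.257], 'joint_vel': [0.02, -0.031, -0.028, -0.019, -0.034, 0.036, 0.033], 'eef_pos': [0.462, -0.097, 0.081], 'tool_rot': [0.073, 0.702, 0.705, 0.073], 'contact_force': [-0.002, 0.158, 0.423], 'torque': [0.031, 0.244, -0.022], 'gripper_width': 0.254}
```

View pics/s9z.png

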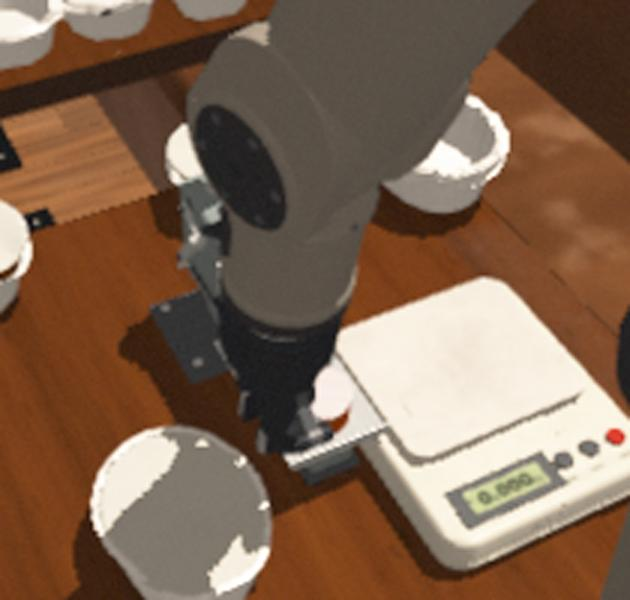

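View pics/w9.png

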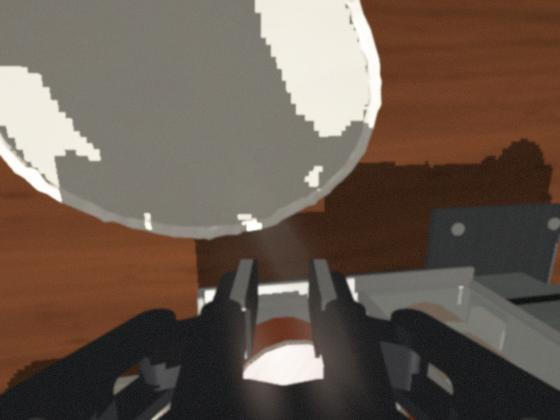

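move_arm(steps=[-0.5,0,-0.4,0,0,0,0,-0.5,0,-0.4,0,0,0,0,-0.5,0,-0.4,0,0,0,0,-0.5,0,-0.4,0,0,0,0,-0.5,0,-0.5,0,0,0,0,-0.5,0,-0.5,0,0,0,0,-0.5,0,-0.4,0,0,0,0])

```text
t: 8.35
eef_pos: [0.4629, -0.128, 0.0813]
tool_rot: [0.074, 0.702, 0.704, 0.074]
contact_force: [-0.7, 0.1, 0.1]
gripper_width: 0.255
```

Run:
```python
from h import *
r=save('scene','s10.png');im=r['pixels']
cv2.imwrite('pics/s10z.png',cv2.resize(im[120:320,180:390,::-1],None,fx=3,fy=3,interpolation=2))
save('wrist','w10.png')
```

```text
(no output)
```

View pics/s10z.png

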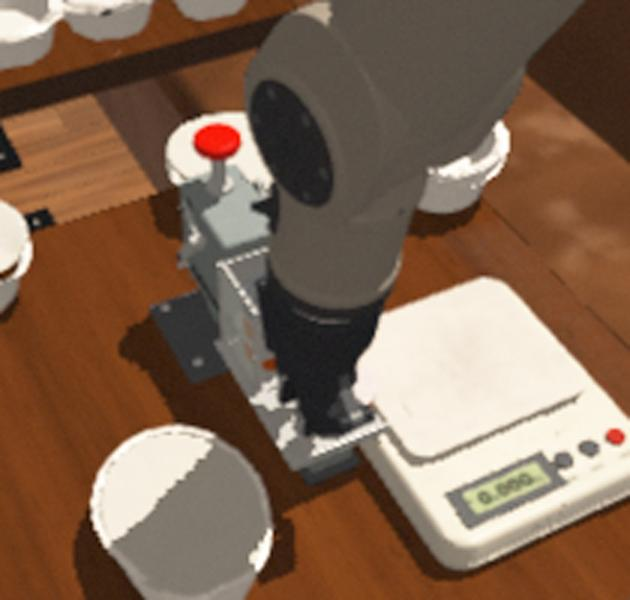

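View pics/w10.png

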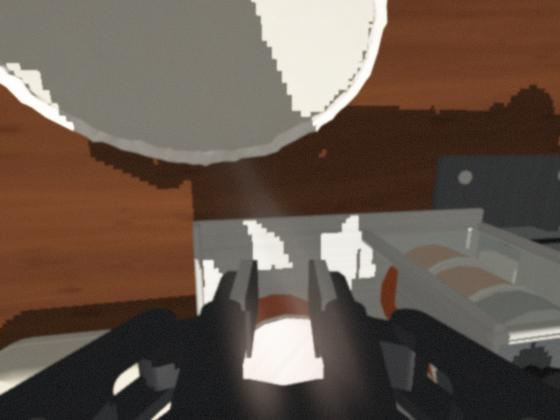

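move_arm(steps=[-0.5,0,-0.5,0,0,0,0,-0.5,0,-0.5,0,0,0,0,-0.5,0,-0.6,0,0,0,0,-0.5,0,-0.6,0,0,0,0,-0.5,0,-0.6,0,0,0,0,-0.5,0,-0.6,0,0,0,0,-0.5,0,-0.6,0,0,0,0,-0.5,0,-0.5,0,0,0,0])

```text
t: 9.25
eef_pos: [0.4629, -0.1731, 0.0813]
tool_rot: [0.074, 0.702, 0.704, 0.074]
contact_force: [-0.3, 0.9, -0.1]
gripper_width: 0.252
```

Run:
```python
from h import *
r=save('scene','s11.png');im=r['pixels']
cv2.imwrite('pics/s11z.png',cv2.resize(im[120:320,180:390,::-1],None,fx=3,fy=3,interpolation=2))
save('wrist','w11.png')
```

```text
(no output)
```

View pics/s11z.png

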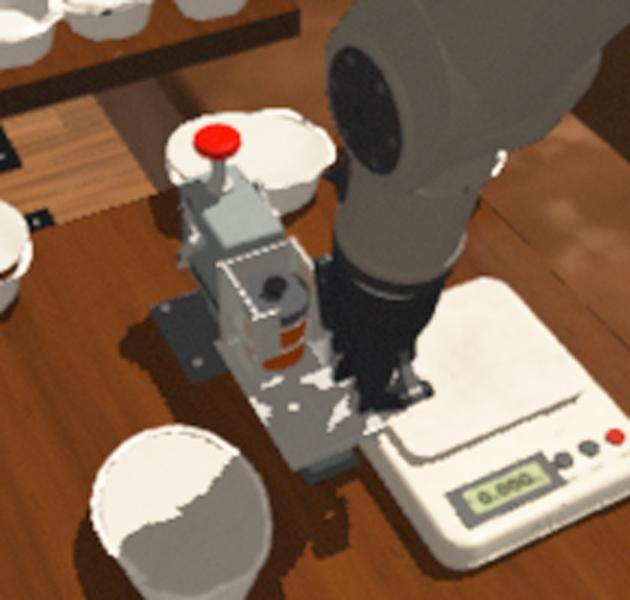

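View pics/w11.png

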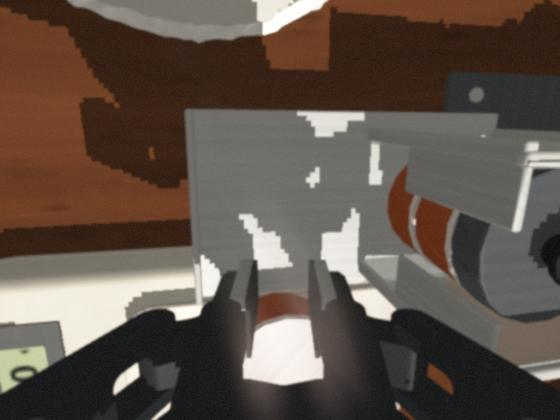

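Pot held in the cradle of the two tips. Continuing to the pan middle.

move_arm(steps=[-0.5,0,-0.6,0,0,0,0,-0.5,0,-0.7,0,0,0,0,-0.5,0,-0.7,0,0,0,0,-0.5,0,-0.7,0,0,0,0,-0.5,0,-0.7,0,0,0,0,-0.5,0,-0.7,0,0,0,0,-0.5,0,-0.7,0,0,0,0,-0.5,0,-0.5,0,0,0,0])

```text
t: 10.15
eef_pos: [0.4629, -0.2263, 0.0813]
tool_rot: [0.074, 0.702, 0.704, 0.074]
contact_force: [-0.1, 0.6, 0.5]
gripper_width: 0.252
```

move_arm(steps=[-0.5,0,-0.3,0,0,0,0,-0.5,0,-0.2,0,0,0,0,-0.5,0,0,0,0,0,0,-0.5,0,0,0,0,0,0])

```text
t: 10.55
eef_pos: [0.463, -0.2302, 0.0813]
tool_rot: [0.074, 0.702, 0.705, 0.074]
contact_force: [-0.3, -0.3, -0.3]
gripper_width: 0.249
```

Run:
```python
from h import *
r=save('scene','s12.png');im=r['pixels']
cv2.imwrite('pics/s12z.png',cv2.resize(im[120:320,180:390,::-1],None,fx=3,fy=3,interpolation=2))
save('wrist','w12.png')
```

```text
(no output)
```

View pics/s12z.png

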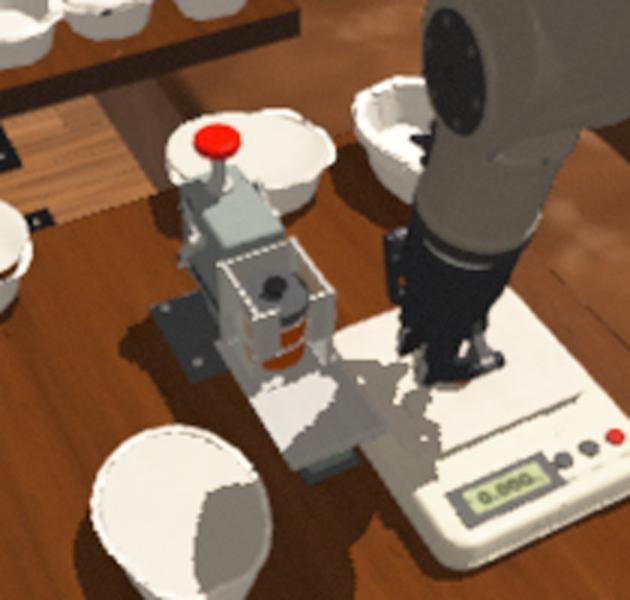

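View pics/w12.png

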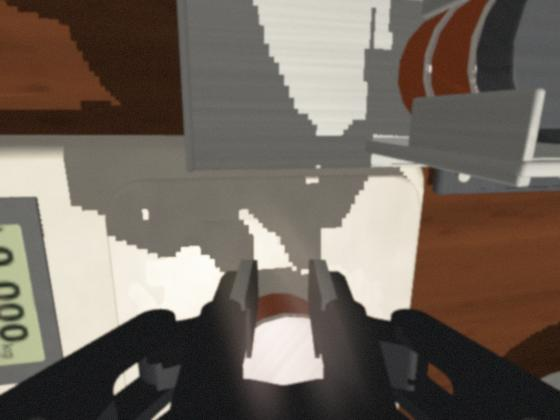

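move_arm(steps=[-0.5,0,0.5,0,0,0,0,-0.5,0,1,0,0,0,0,-0.5,0,1,0.5,0,0,0,-0.5,0,0,3,0,0,0,-0.5,0,0,4,0,0,0,-0.5,0,0,4,0,0,0,-0.5,0,0,4,0,0,0,-0.5,0,-4,1,0,0,0])

```text
t: 11.45
eef_pos: [0.4662, -0.2403, 0.2518]
tool_rot: [0.077, 0.698, 0.708, 0.075]
contact_force: [2.1, -0.4, -0.7]
gripper_width: 0.248
```

move_arm(steps=[-0.5,-1,-4.5,0,0,0,0,-0.5,-1,-4.5,0,0,0,0,-0.5,-1,-4.5,0,0,0,0,-0.5,-1,-4.5,0,0,0,0,-0.5,-1,-4.5,0,0,0,0,-0.5,-1,-4.5,0,0,0,0,-0.5,-1,-4.5,0,0,0,0,-0.5,0,0,0,0,0,0])

```text
t: 12.25
eef_pos: [0.3892, -0.5666, 0.2456]
tool_rot: [0.075, 0.705, 0.702, 0.072]
contact_force: [-0.5, 0.5, -0.1]
gripper_width: 0.246
```

Run:
```python
from h import *
o=status.get_obs();print(o['t'],o['eef_pos'],o['contact_force'],abs(o['joint_vel']).max())
r=save('scene','s13.png');im=r['pixels']
cv2.imwrite('pics/s13z.png',cv2.resize(im[120:320,180:390,::-1],None,fx=3,fy=3,interpolation=2))
for d in models.silhouettes('scene','pot')[:3]: print(d['score'],d['box'])
r=save('top','t13.png');im=r['pixels']
cv2.imwrite('pics/t13z.png',cv2.resize(im[120:320,200:390,::-1],None,fx=3,fy=3,interpolation=2))
for d in models.silhouettes('top','pot')[:3]: print(d['score'],d['box'],ray(r,d['box'][0],d['box'][1],.068))
for d in models.place_of('top','sealed_tray')[:1]: print(d['score'],ray(r,d['position'][1],d['position'][0],0))
```

```text
12.25 [ 0.38919998 -0.56655426  0.24559324] [-0.52805793  0.47603348 -0.14570449] 0.08795296527979549
0.76 [330.2, 236.8, 21.0, 20.8]
0.4 [272.2, 238.3, 11.4, 11.2]
0.81 [335.1, 239.3, 23.5, 22.8] [ 0.45801581 -0.26766998  0.068     ]
0.84 [ 0.43975141 -0.02250415  0.        ]
```

View pics/s13z.png

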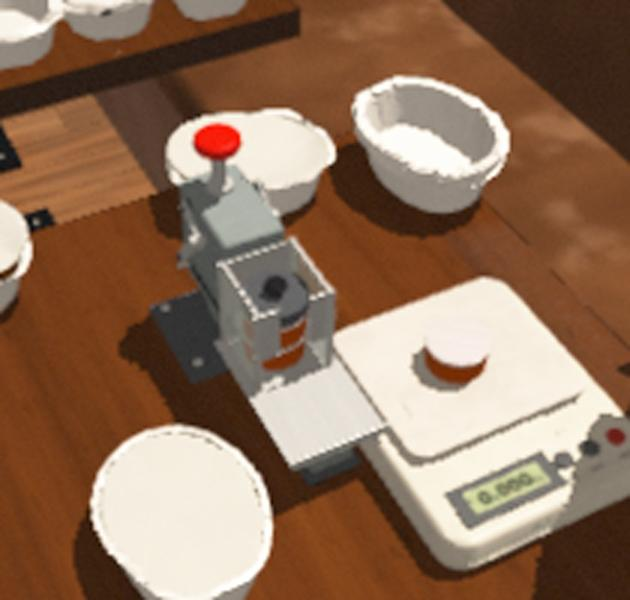

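View pics/t13z.png

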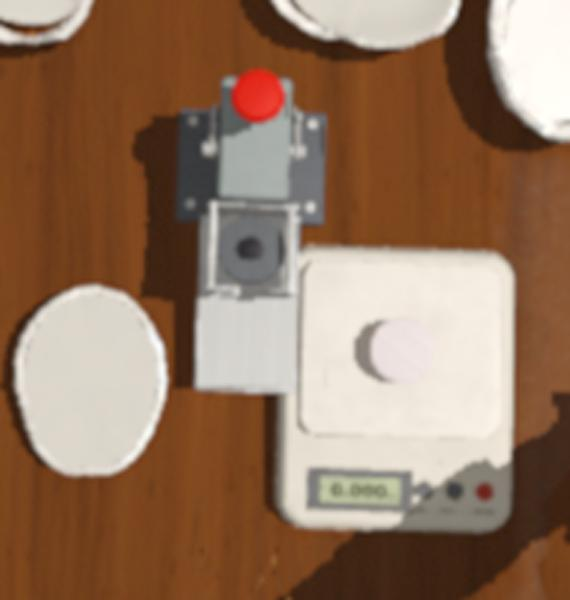

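The pot stands upright near the pan's middle, the plunger is up, and the tray's edge is at crop column 167, the same as at the start. Handing in.

```bash
python3 -c "
from station import order
print(order.hand_in())"
```

```text
the job is handed in; nothing more can be done
None
```

I pressed the plunger once, nudged the ejected pot onto the scale with the fingertips, and handed the job in at about 12 s. No verdict came back.

- **Press:** The plunger went down its full 33 mm; the force rose to 27 N at the stop. One pot came out onto the ledge, and on release the plunger sprang back up and the stack dropped by one pot.
- **Nudge:** I pushed the pot sideways with the two slightly opened fingertips, without lifting it.
- **Last pictures:** The pot stands upright by itself at about (0.458, −0.268). That is under 10 mm from my estimate of the pan's centre, well inside the 45 mm allowed. The plunger is up, the other two pots are in the magazine, and the arm is clear of everything.

One pair of readings disagreed. The network placed the tray's origin about 11 mm from its first reading. However, the tray's edge is at the same pixel column as before, so I take that as network noise. The scale's display still read 0.000 with the pot on it.

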